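# Test-run the paddle sander and lock it off again

### The job

Give the disc sander in its holder a short test run: flip its lock-off lever fully forward, towards the sanding disc, then squeeze the paddle switch fully home against the sander's body, one finger on the paddle and the other on the rubber grip opposite, and hold it in for about a second and a half. Let the paddle spring out again, then flip the lock-off lever fully back so that the sander cannot start. Never force the paddle while it is locked, and leave the jar, the sanding block and the tin where they stand.

Things in the scene. Friction and masses are not known exactly. Their poses are not given: they have to be found in the camera images.
- stand: Fixed holder: dark steel base plate 300 x 150 x 12 mm with two pedestals that carry the sander. Origin on the table, 35 mm from the plate's centre towards its -x end; x runs towards the sanding disc end, z up.
- shield_edge (a point): Middle of the near edge's underside of a clear spark shield in an aluminium frame, over the sander: stand x = -18 mm, 353 mm above the table; it reaches from there to stand x = 188, y = -109 to 109 mm, on two posts at x = 172, y = +-65 mm. It bars a gripper coming straight down on the paddle; come in along the sander's own -z, 32 degrees off vertical.
- sander: Grey disc sander fixed in the holder, raked 0.56 rad, disc end up and away from the robot. Origin in the middle of its body, 140 mm above the stand's origin; x along the body to the disc ('forward'), z square out of the body's upper face, y to the paddle side (left). Body x -98 to 82, 38 mm wide, z -22 to 22 mm. Disc 76 mm across at x = 118, y = 22 to 30 mm. Straps at x = -84 and 70 mm.
- grip_face (a point): Middle of the ribbed flat rubber grip on the side of the body opposite the paddle, where the other finger presses: sander x = 15, y = -21, z = 0 mm. The grip is 90 mm long (sander x -30 to 60) and 30 mm high (z -15 to 15).
- paddle_grip (a point): Point on the black paddle's outer face where to squeeze: sander x = 17, z = -2 mm, y = 33 mm (out) or 25 mm (in); width over paddle and rubber grip 54 or 46 mm. Paddle: plate 142 mm long, 24 mm high (sander z -14 to 10), 5 mm thick, hinged near the disc at sander x = 80, y = 22.5 mm, free end at x = -62. A spring needs about 6 N here to start it, 14 N to hold it fully in.
- paddle (a joint): Angle of the paddle, rad: 0 = sprung out, 0.13 = fully in, flat along the body. While the lock-off lever is back, its toe stands between paddle and body and the paddle moves only about 0.02.
- lever_tip (a point): Middle of the end of the steel lock-off lever's tab, which stands on top of the sander; the tab is 24 mm wide (along the sander's y), 5 mm thick (7 mm at the end), its end 36 mm from the pivot. The pivot axis runs along the sander's y through x = -48, z = 26 mm; the hub's radius is 6 mm.
- lock_lever (a joint): Angle of the lock-off lever, rad: 0 = fully back (tab leans 0.6 rad from the sander's z towards -x, locked), 1.2 = fully forward (leans 0.6 rad towards +x; the paddle is free only beyond about 1.0). No spring: friction holds it where it is left, 2 to 5 N at the tab moves it; firm stops at both ends.
- jar: Glass jar with grey lid, 66 mm across, 82 mm high, left of the holder; leave alone. Origin centre of its underside.
- block: Dark grey sanding block 48 x 74 x 28 mm on the table, right of the holder's near end; leave alone. Origin centre of its underside.
- tin: Round lacquer tin, 72 mm across, 78 mm high, right of the holder's middle; leave alone. Origin centre of its underside.

How it is judged:
By the outcome, as a careful person would: the job done as asked, in the order asked, and still so for the second after the job is handed in, with the robot touching nothing.
It also fails if it takes over 54 s, if anything falls off the work surface, if the arm or the gripper's body presses on something with over 40 N, if the wrist force passes 120 N, or if a joint passes its speed limit or range.

### The arm

A 6-joint arm with a two-finger parallel gripper is mounted at the origin on a cart in front of the work surface, level with it; the furniture and walls round the work are solid. World frame = base frame: x ahead of the robot, y to its left, z up, the work surface at z = 0. Lengths are in mm, angles in rad, forces in N, time in s.
With the tool pointing down it reaches from about 325 to 775 mm from the base axis. Payload 9.3 kg.
Tool frame: the origin (TCP) lies midway between the tips of the shut fingers; the grasp point (between the pads) lies 19 mm behind it (grip_point_offset is the distance from the TCP to the grasp point, in mm); z points along the fingers, y is the line along which they close (so a half turn about z gives the same grasp; the last joint's range is limited). The gripper opens to 85 mm and grips with 20 to 120 N. Pads are 22 mm wide; open, the fingers measure 114 mm over their backs; the gripper's body (76 mm by 85 mm) begins 54 mm behind the grasp point. The pads swing forward as they close: fully open they stand 13 mm farther back than shut.
Start: joints at [1.073, 0.259, 0.021, 1.334, 0, 1.418], TCP at [185.906, 517.625, 231.279] pointing down, gripper open.
Joint ranges: [-3.04, 3.04], [-0.91, 1.82], [-1.04, 1.36], [-1.92, 1.95], [-1.52, 1.45], [-3.14, 3.14]. Speed limits (rad/s): [2.22, 2.22, 2.79, 3.14, 3.14, 3.14].

### API

Orientations are given as a unit quaternion [w, x, y, z].
In Python, from plant import * gives the robot as it stands. The module is installed in compiled form; this text tells all that it offers.
- The arm moves only by the tool apply_moves, never from a script. Its argument "steps" is a list of rows, each an object of numbers: "tx", "ty", "tz": the shift along the tool's x, y, z in m; "rx", "ry", "rz": the turn, a rotation vector about the tool's x, y, z in degrees; "grip": the closure, from -1 (fully open) to 1 (shut). A call has 1 to 10 rows; each row shifts and turns the commanded pose from where the row before left it, along the tool's axes as they then stand; what a row does not reach is not made up. A row lasts 1/8 s, in which the tool goes at most 62.5 mm and 10.7 degrees, less where a joint would pass 70% of its speed; a pose out of reach is approached as far as the arm can. A call is refused whole if a number of a shift passes 0.0625 or a number of a turn 10.7, either way. A call with a gripper value outside its range is refused whole. The fingers move at their own pace and stop on an object; "squeeze" is the grip in N (left out, the last holds). Time passes only in rows, so rows that do not move let the fingers close. It gives the time, the measured TCP pose, the force, the opening and the grip force at its end, in the units of the state.
- get_state(): the state, without advancing time (a new reading comes with each control period).
- get_image(name): name is "side" or "top"; returns the picture (384x512x3 uint8, red, green, blue); there is no depth.
- calibration(name): a dict with "fx", "fy", "cx", "cy" (pixels), "dist_coeffs" ([k1, k2, p1, p2, k3] as OpenCV has them; the pictures are not rectified), "world_from_camera" (4x4, takes a point from camera to world coordinates). Camera axes: x right, y down, z forward; pixel columns grow to the right and rows downward; lengths in mm; the calibration is good to about 2 mm. A picture is of the moment at which its call begins. calibration takes no time and is no camera call.
- hand_in(): hands the job in; it is judged then, once.
The state is a dict: "t": time; "qpos": joint angles; "joint_vel": joint speeds; "joint_efforts": joint torques, N m; "tool_pos": TCP position; "ee_rot": TCP orientation; "wrist_force": force on the tool from outside, world axes, zero at the start; "torque": the same for the moment, N m; "width": opening from 0.0 (shut) to 1.0 (fully open); "finger_force": force on a finger pad.
Only numpy, scipy, OpenCV 4.12 (cv2) and the standard library are available. Lean on these libraries where they do the work, as an engineer would, in place of code of your own. Each camera call takes 0.05 s, during which the arm holds its last target. There are 200 camera calls.

## Working session

There is one attempt and no reset: what is moved stays moved. The work goes in short steps, Python scripts to look and compute and a tool call to move; the robot and the scene stay as the last step left them, time stands still between calls to the robot, and variables do not carry over. Pictures are saved under pics/ and viewed, at most 10 in all, crops included, and the job is handed in when it is done.

Besides the shell and the picture viewer there is one more tool, called after "Call:" as name(argument=value, ...), one argument or row to a line, values as JSON. apply_moves: Moves the arm, as the interface text tells. Its arguments: {"type":"object","properties":{"steps":{"type":"array"},"squeeze":{"type":"number"}},"required":["steps"]}

```bash
mkdir -p pics
python3 - <<'E'
from plant import *
import cv2, numpy as np
for n in("side","top"):
    im=get_image(n); cv2.imwrite(f"pics/{n}0.png",im[:,:,::-1])
    c=calibration(n); print(n,c["fx"],c["fy"],c["cx"],c["cy"],c["dist_coeffs"]); print(np.round(c["world_from_camera"],3))
s=get_state();print(s)
E
```

```text
side 479.18938894416465 479.18938894416465 249.55446579293806 195.44351399895862 [-0.15352861  0.          0.          0.          0.        ]
[[ 9.83000e-01 -1.07000e-01  1.47000e-01  4.61923e+02]
 [-1.82000e-01 -5.50000e-01  8.15000e-01 -8.64801e+02]
 [-6.00000e-03 -8.28000e-01 -5.60000e-01  8.40217e+02]
 [ 0.00000e+00  0.00000e+00  0.00000e+00  1.00000e+00]]
top 483.0361589992377 483.0361589992377 263.36523580746865 190.03581904118928 [-0.14371729  0.          0.          0.          0.        ]
[[ 3.910000e-01 -8.710000e-01  2.980000e-01  2.107210e+02]
 [-9.200000e-01 -3.680000e-01  1.310000e-01 -1.011710e+02]
 [-5.000000e-03 -3.250000e-01 -9.460000e-01  1.540245e+03]
 [ 0.000000e+00  0.000000e+00  0.000000e+00  1.000000e+00]]
{'t': 0.1, 'qpos': array([ 1.07336644e+00,  2.59137732e-01,  2.08670273e-02,  1.33369694e+00,
       -4.82570761e-05,  1.41821211e+00]), 'joint_vel': array([-1.23936116e-03, -9.06701724e-04,  2.95741035e-03, -2.08974283e-03,
       -5.06338440e-05, -4.91297210e-04]), 'joint_efforts': array([ 3.99018842e-03, -5.56694770e+01,  3.45073593e+01,  1.15328326e-02,
       -2.27331852e-04, -4.04293132e-06]), 'tool_pos': array([185.82283416, 517.40443475, 230.73718357]), 'ee_rot': array([-1.64145211e-04,  1.71569718e-01,  9.85171807e-01, -5.62705252e-04]), 'wrist_force': array([-0.64897522,  0.64350946, -0.20824835]), 'torque': array([-0.02561288, -0.00771311, -0.00497937]), 'finger_force': 0.0, 'width': 1.0036137748271239}
```

View pics/side0.png

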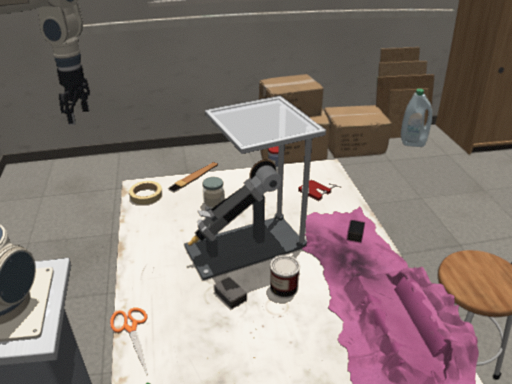

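View pics/top0.png

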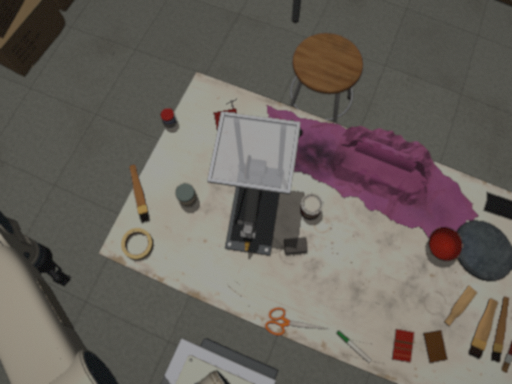

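The side view shows the sander at about (235,205), the base plate corners near (188,243), (207,277), (305,243), and the shield at (265,123). In the top view the plate runs from (227,248) to (272,253) and the shield covers (208-300, 112-192). I'll enlarge both.

Run:
```python
import cv2
a=cv2.imread("pics/side0.png")[95:295,175:335]; cv2.imwrite("pics/s1.png",cv2.resize(a,None,fx=3,fy=3,interpolation=cv2.INTER_CUBIC))
a=cv2.imread("pics/top0.png")[105:265,170:340]; a=cv2.resize(a,None,fx=3.5,fy=3.5,interpolation=cv2.INTER_CUBIC); cv2.imwrite("pics/t1.png",cv2.convertScaleAbs(a,alpha=1.6,beta=10))
```

```text
(no output)
```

View pics/s1.png

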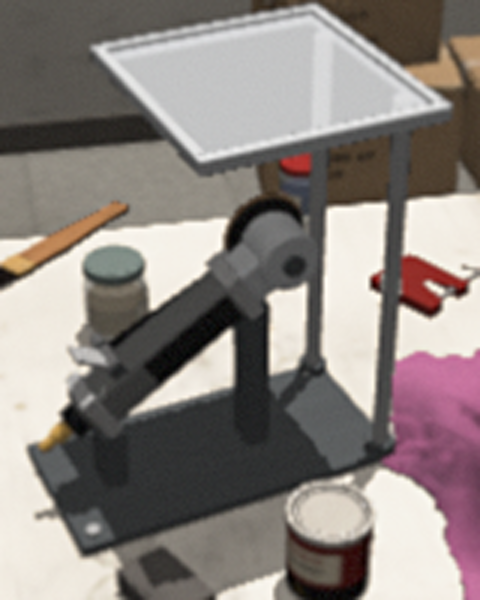

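View pics/t1.png

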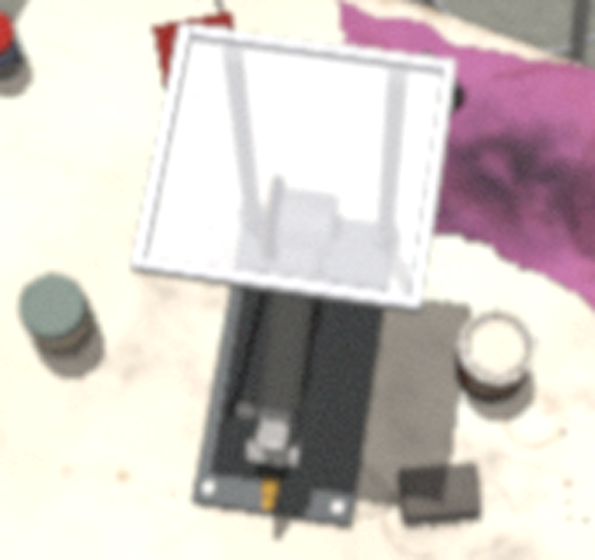

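The crops show plate corners in side at crop (32,447), (83,550), (392,458), shield corners at (92,48), (203,168), (450,108), (315,5), and the lever tip near (90,355). In the top crop the plate's near edge runs (195,500)-(352,525), the shield corners are (133,270), (420,303), (455,60), (178,30), and the lever tab is near (272,435).

```bash
cat > h.py <<'E'
from plant import *
import cv2, numpy as np
def ray(n,p):
    c=calibration(n);K=np.array([[c["fx"],0,c["cx"]],[0,c["fy"],c["cy"]],[0,0,1]])
    u=cv2.undistortPoints(np.array([[p]],float),K,np.array(c["dist_coeffs"]))[0,0]
    T=np.array(c["world_from_camera"]);return T[:3,3],T[:3,:3]@np.r_[u,1]
def onz(n,p,z):
    o,d=ray(n,p);return o+d*(z-o[2])/d[2]
def tri(ps,pt):
    o1,d1=ray("side",ps);o2,d2=ray("top",pt)
    s=np.linalg.lstsq(np.c_[d1,-d2],o2-o1,rcond=None)[0];a=o1+s[0]*d1;b=o2+s[1]*d2
    return (a+b)/2,np.linalg.norm(a-b)
def proj(n,P):
    c=calibration(n);K=np.array([[c["fx"],0,c["cx"]],[0,c["fy"],c["cy"]],[0,0,1]])
    M=np.linalg.inv(np.array(c["world_from_camera"]))
    return cv2.projectPoints(np.array(P,float).reshape(-1,1,3),cv2.Rodrigues(M[:3,:3])[0],M[:3,3],K,np.array(c["dist_coeffs"]))[0][:,0]
S=lambda x,y:(175+(x+.5)/3-.5,95+(y+.5)/3-.5)
T=lambda x,y:(170+(x+.5)/3.5-.5,105+(y+.5)/3.5-.5)
E
python3 - <<'E'
from h import *
np.set_printoptions(precision=1,suppress=True)
for p in [(32,447),(83,550),(392,458)]: print("side plate",onz("side",S(*p),12))
for p in [(195,500),(352,525)]: print("top plate",onz("top",T(*p),12))
for a,b in [((92,48),(133,270)),((203,168),(420,303)),((450,108),(455,60)),((315,5),(178,30))]: print("shield",tri(S(*a),T(*b)))
for a,b in [((75,350),(247,410)),((90,355),(272,420)),((97,398),(270,450))]:print("lever?",tri(S(*a),T(*b)))
E
```

```text
side plate [467.1 145.4  12. ]
side plate [498.6   4.6  12. ]
side plate [780.7  69.5  12. ]
top plate [463.6 146.9  12. ]
top plate [498.6   4.8  12. ]
shield (array([546.5, 203.5, 366.4]), np.float64(3.3683497313617337))
shield (array([604.2,  -1.6, 361.5]), np.float64(1.7879844193058907))
shield (array([798.2,  47.5, 365.6]), np.float64(1.2349410529515847))
shield (array([742.4, 256.6, 365.5]), np.float64(5.58878069492443))
lever? (array([521.4, 116.1, 138.1]), np.float64(20.945446657724723))
lever? (array([526.2,  92.7, 146.1]), np.float64(8.434021007725647))
lever? (array([520.5,  91.3,  99.3]), np.float64(9.686885014072342))
```

```bash
cat >> h.py <<'E'
def W(P,g):
    P=np.array(P,float).reshape(-1,3);c,s=np.cos(g[2]),np.sin(g[2])
    return np.c_[g[0]+c*P[:,0]-s*P[:,1],g[1]+s*P[:,0]+c*P[:,1],P[:,2]]
def sand(P):
    P=np.array(P,float).reshape(-1,3);c,s=np.cos(.56),np.sin(.56)
    return np.c_[c*P[:,0]-s*P[:,2],P[:,1],140+s*P[:,0]+c*P[:,2]]
E
python3 - <<'E'
from h import *
from scipy.optimize import least_squares
np.set_printoptions(precision=3,suppress=True)
zs=363
obs=[("side",S(32,447),(-115,75,12)),("side",S(83,550),(-115,-75,12)),("side",S(392,458),(185,-75,12)),
("top",T(195,500),(-115,75,12)),("top",T(352,525),(-115,-75,12))]
for (a,b),m in zip([((92,48),(133,270)),((203,168),(420,303)),((450,108),(455,60)),((315,5),(178,30))],[(-18,109,zs),(-18,-109,zs),(188,-109,zs),(188,109,zs)]):
    obs+=[("side",S(*a),m),("top",T(*b),m)]
f=lambda g:np.concatenate([proj(n,W(m,g))[0]-p for n,p,m in obs])
r=least_squares(f,[610,90,.24]);g=r.x
print(g);print(r.fun.reshape(-1,2))
def tabpts(q):
    a=q-.6;d=np.array([np.sin(a),0,np.cos(a)]);return [(-48,y,26)+k*d for k,y in((0,12),(36,12),(36,-12),(0,-12))]
for n,o,k,src in(("side",(175,95),3,"s1"),("top",(170,105),3.5,"t1")):
    im=cv2.imread(f"pics/{src}.png")
    def dr(P,col):
        q=proj(n,W(P,g));q=((q-o+.5)*k-.5);cv2.polylines(im,[np.round(q).astype(int)],True,col,1)
    dr([(-115,75,12),(-115,-75,12),(185,-75,12),(185,75,12)],(0,255,0))
    for z in(353,):dr([(-18,109,z),(-18,-109,z),(188,-109,z),(188,109,z)],(0,255,255))
    dr(sand([(-98,19,22),(-98,-19,22),(82,-19,22),(82,19,22)]),(255,255,0))
    dr(sand([(80,25,-2),(-62,43,-2)]),(255,0,255))
    dr(sand(tabpts(0)),(0,0,255))
    cv2.imwrite(f"pics/{n}ov.png",im)
a=cv2.imread("pics/sideov.png");b=cv2.imread("pics/topov.png")[180:,100:520]
c=np.zeros((600,800,3),np.uint8);c[:,:440]=a[:,:440];c[:b.shape[0],440:800]=b[:,:360];cv2.imwrite("pics/ov.png",c)
E
```

```text
[591.335 105.369   0.258]
[[-2.348 -0.488]
 [ 0.285  0.262]
 [ 2.034 -2.898]
 [-0.807  0.525]
 [ 0.426 -0.036]
 [-0.823  1.125]
 [-0.613 -0.425]
 [-0.54   0.006]
 [ 0.647  1.413]
 [ 1.254  0.755]
 [ 0.059 -0.222]
 [-0.095  0.966]
 [ 0.266 -1.636]]
```

View pics/ov.png

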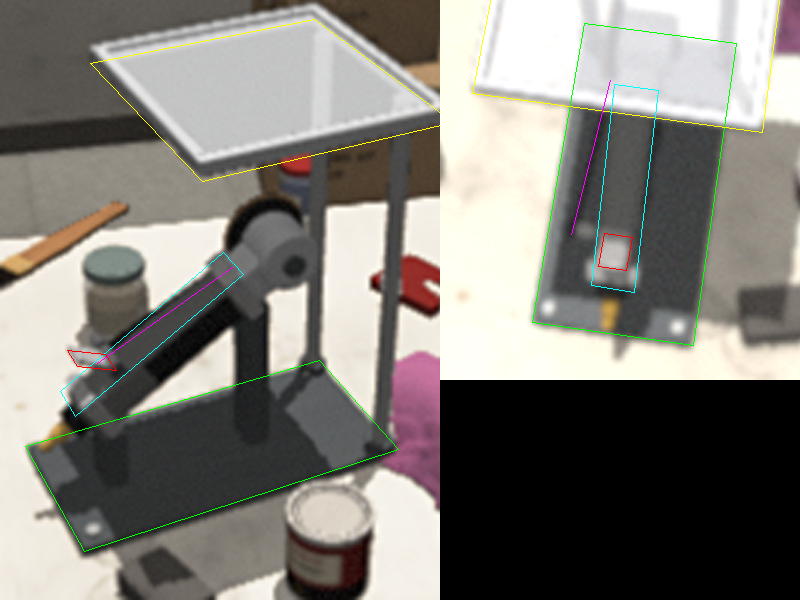

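The overlay matches: the green plate and yellow shield outlines sit on the image to about 1–2 px, and the red tab (side 90,358; ov 615,252) falls on the bright lever in both views. Stand is at (591,105), yaw 0.258. Next I plan the rows.

```bash
cat >> h.py <<'E'
from scipy.spatial.transform import Rotation as R
G=np.array([591.3,105.4,.258])
Rs=np.array(R.from_euler('z',G[2]).as_matrix()@R.from_euler('y',-.56).as_matrix())  # sander axes
Rt=Rs@np.diag([-1,1,-1.])
O=W(sand([0,0,0]),G)[0]
def here():
    s=get_state();q=s["ee_rot"];Rm=R.from_quat([q[1],q[2],q[3],q[0]])
    d=(R.from_matrix(Rt).inv()*Rm).as_rotvec(degrees=True)
    print("t %.2f"%s["t"],"sander",np.round(Rs.T@(s["tool_pos"]-O),1),"roterr",np.round(d,2),"F_sander",np.round(Rs.T@s["wrist_force"],1),"w %.3f"%s["width"],"ff",np.round(s["finger_force"],1),"q",np.round(s["qpos"],2))
    return s["tool_pos"],Rm
def plan(tgt,n):
    p,Rm=here();P=O+Rs@np.array(tgt,float);w=(Rm.inv()*R.from_matrix(Rt)).as_rotvec()
    print("turn/row deg",np.round(np.degrees(w)/n,2))
    for i in range(n):
        Ri=Rm*R.from_rotvec(w*i/n);print(i,np.round(Ri.inv().apply((P-p)/n)/1000,4))
E
python3 -c "
from h import *
print(Rs,O)
plan((-87,0,95),14)"
```

```text
[[ 0.81921284 -0.25514726 -0.51360511]
 [ 0.21617482  0.96690221 -0.1355307 ]
 [ 0.5311862   0.          0.84725511]] [591.3 105.4 140. ]
t 0.10 sander [-194.9  501.8  229.3] roterr [ 9.73 31.13 33.61] F_sander [-0.5  0.8  0.1] w 1.004 ff 0.0 q [ 1.07  0.26  0.02  1.33 -0.    1.42]
turn/row deg [-0.69 -2.22 -2.4 ]
0 [-0.0299 -0.0229  0.0041]
1 [-0.0287 -0.0242  0.0049]
2 [-0.0275 -0.0255  0.0057]
3 [-0.0262 -0.0267  0.0064]
4 [-0.0248 -0.0278  0.0071]
5 [-0.0233 -0.0289  0.0077]
6 [-0.0217 -0.0299  0.0082]
7 [-0.0201 -0.0309  0.0086]
8 [-0.0185 -0.0318  0.009 ]
9 [-0.0168 -0.0327  0.0093]
10 [-0.015  -0.0335  0.0095]
11 [-0.0132 -0.0342  0.0096]
12 [-0.0114 -0.0348  0.0097]
13 [-0.0096 -0.0354  0.0097]
```

Call:
apply_moves(
  steps=[
    {"tx":-0.03,"ty":-0.023,"tz":0.004,"rx":-0.7,"ry":-2.2,"rz":-2.4,"grip":1},
    {"tx":-0.029,"ty":-0.024,"tz":0.005,"rx":-0.7,"ry":-2.2,"rz":-2.4,"grip":1},
    {"tx":-0.0275,"ty":-0.0255,"tz":0.006,"rx":-0.7,"ry":-2.2,"rz":-2.4,"grip":1},
    {"tx":-0.026,"ty":-0.027,"tz":0.006,"rx":-0.7,"ry":-2.2,"rz":-2.4,"grip":1},
    {"tx":-0.025,"ty":-0.028,"tz":0.007,"rx":-0.7,"ry":-2.2,"rz":-2.4,"grip":1},
    {"tx":-0.023,"ty":-0.029,"tz":0.008,"rx":-0.7,"ry":-2.2,"rz":-2.4,"grip":1},
    {"tx":-0.022,"ty":-0.03,"tz":0.008,"rx":-0.7,"ry":-2.2,"rz":-2.4,"grip":1},
    {"tx":-0.02,"ty":-0.031,"tz":0.0086,"rx":-0.7,"ry":-2.2,"rz":-2.4,"grip":1},
    {"grip":1},
  ],
)

```text
validation failed for argument at $.st...
```

```bash
python3 -c "
from h import *
plan((-90,0,95),6)"
```

```text
t 0.10 sander [-194.9  501.8  229.3] roterr [ 9.73 31.13 33.61] F_sander [-0.5  0.8  0.1] w 1.004 ff 0.0 q [ 1.07  0.26  0.02  1.33 -0.    1.42]
turn/row deg [-1.62 -5.19 -5.6 ]
0 [-0.0694 -0.0537  0.0097]
1 [-0.0627 -0.0605  0.0141]
2 [-0.0551 -0.0668  0.0176]
3 [-0.0465 -0.0723  0.0203]
4 [-0.0373 -0.077   0.022 ]
5 [-0.0276 -0.0808  0.0227]
```

Call:
apply_moves(
  steps=[
    {"tx":-0.03,"ty":-0.023,"tz":0.004,"rx":-0.7,"ry":-2.2,"rz":-2.4,"grip":1},
    {"tx":-0.029,"ty":-0.024,"tz":0.005,"rx":-0.7,"ry":-2.2,"rz":-2.4,"grip":1},
    {"tx":-0.0275,"ty":-0.0255,"tz":0.006,"rx":-0.7,"ry":-2.2,"rz":-2.4,"grip":1},
    {"tx":-0.026,"ty":-0.027,"tz":0.006,"rx":-0.7,"ry":-2.2,"rz":-2.4,"grip":1},
    {"tx":-0.025,"ty":-0.028,"tz":0.007,"rx":-0.7,"ry":-2.2,"rz":-2.4,"grip":1},
    {"tx":-0.023,"ty":-0.029,"tz":0.008,"rx":-0.7,"ry":-2.2,"rz":-2.4,"grip":1},
    {"tx":-0.022,"ty":-0.03,"tz":0.008,"rx":-0.7,"ry":-2.2,"rz":-2.4,"grip":1},
    {"tx":-0.02,"ty":-0.031,"tz":0.0086,"rx":-0.7,"ry":-2.2,"rz":-2.4,"grip":1},
    {"tx":0,"ty":0,"tz":0,"rx":0,"ry":0,"rz":0,"grip":1},
  ],
)

```text
t: 1.23
tool_pos: [349.1, 261.4, 198.0]
ee_rot: [0.158, 0.005, 0.987, 0.021]
wrist_force: [-0.4, 0.1, -0.5]
width: 0.002
finger_force: 0.0
```

```bash
python3 -c "
from h import *
plan((-90,0,95),6)"
```

```text
t 1.23 sander [-133.9  212.6  152.4] roterr [ 4.13 13.47 14.59] F_sander [-0.6  0.2 -0.3] w 0.002 ff 0.0 q [ 0.54 -0.1  -0.52  0.86 -0.13  0.53]
turn/row deg [-0.69 -2.25 -2.43]
0 [-0.0181 -0.0315  0.009 ]
1 [-0.0164 -0.0323  0.0093]
2 [-0.0147 -0.0331  0.0095]
3 [-0.0129 -0.0338  0.0096]
4 [-0.011  -0.0344  0.0097]
5 [-0.0092 -0.035   0.0097]
```

Call:
apply_moves(
  steps=[
    {"tx":-0.018,"ty":-0.0315,"tz":0.009,"rx":-0.7,"ry":-2.25,"rz":-2.4,"grip":1},
    {"tx":-0.0165,"ty":-0.0325,"tz":0.009,"rx":-0.7,"ry":-2.25,"rz":-2.4,"grip":1},
    {"tx":-0.0145,"ty":-0.033,"tz":0.0095,"rx":-0.7,"ry":-2.25,"rz":-2.4,"grip":1},
    {"tx":-0.013,"ty":-0.034,"tz":0.0095,"rx":-0.7,"ry":-2.25,"rz":-2.4,"grip":1},
    {"tx":-0.011,"ty":-0.0345,"tz":0.0097,"rx":-0.7,"ry":-2.25,"rz":-2.4,"grip":1},
    {"tx":-0.009,"ty":-0.035,"tz":0.0097,"rx":-0.7,"ry":-2.25,"rz":-2.4,"grip":1},
    {"tx":0,"ty":0,"tz":0,"rx":0,"ry":0,"rz":0,"grip":1},
  ],
)

```text
t: 2.1
tool_pos: [469.4, 73.2, 172.4]
ee_rot: [0.274, -0.121, 0.953, 0.037]
wrist_force: [0.1, -0.9, 1.2]
width: 0.0
finger_force: 0.0
```

Run:
```python
from h import *
plan((-90,0,46),2)
a=get_image("side")[110:260,130:330,::-1];b=get_image("top")[150:270,180:340,::-1]
cv2.imwrite("pics/f.png",np.hstack([cv2.resize(a,(800,600),interpolation=3)[:,:440],cv2.resize(b,(360,270)).repeat(1,0) if 0 else np.vstack([cv2.resize(b,(360,270)),np.zeros((330,360,3),np.uint8)])]))
```

```text
t 2.10 sander [-89.6  -0.1  94.5] roterr [-0.09  0.01  0.3 ] F_sander [ 0.6 -0.9  1.1] w 0.000 ff 0.0 q [-0.16 -0.16 -0.74  0.47  0.22 -0.36]
turn/row deg [ 0.05 -0.01 -0.15]
0 [ 0.0002 -0.      0.0242]
1 [0.0002 0.     0.0242]
```

View pics/f.png

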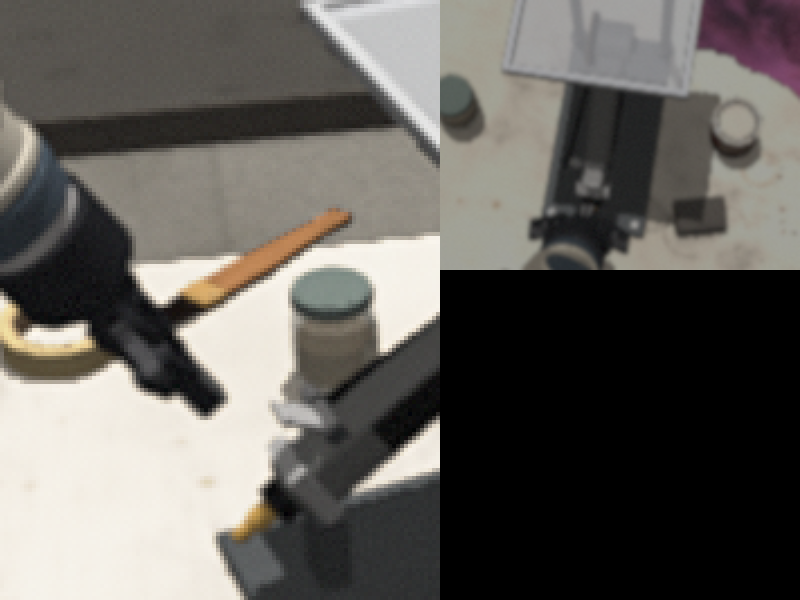

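The picture shows the shut fingertips at (215,400), up and behind the lever tab (295,410), lined up with the sander. Now descend and push forward.

Call:
apply_moves(
  steps=[
    {"tx":0,"ty":0,"tz":0.025,"rx":0,"ry":0,"rz":0,"grip":1},
    {"tx":0,"ty":0,"tz":0.024,"rx":0,"ry":0,"rz":0,"grip":1},
    {"tx":0,"ty":0,"tz":0,"rx":0,"ry":0,"rz":0,"grip":1},
    {"tx":-0.007,"ty":0,"tz":0,"rx":0,"ry":0,"rz":0,"grip":1},
    {"tx":-0.007,"ty":0,"tz":0,"rx":0,"ry":0,"rz":0,"grip":1},
    {"tx":-0.006,"ty":0,"tz":0,"rx":0,"ry":0,"rz":0,"grip":1},
  ],
)

```text
t: 2.95
tool_pos: [510.4, 86.1, 143.1]
ee_rot: [0.274, -0.123, 0.953, 0.037]
wrist_force: [-3.9, -0.8, 0.4]
width: 0.004
finger_force: 1.4
```

```bash
python3 -c "
from h import *
here()"
```

```text
t 2.95 sander [-68.8   2.   46.8] roterr [-0.14 -0.07  0.07] F_sander [-3.1  0.3  2.5] w 0.004 ff 1.4 q [-0.11 -0.04 -0.74  0.35  0.19 -0.31]
```

Contact at about 3 N, as expected. Keep pushing.

Call:
apply_moves(
  steps=[
    {"tx":-0.005,"ty":-0.001,"tz":0.001,"rx":0,"ry":0,"rz":0,"grip":1},
    {"tx":-0.005,"ty":-0.001,"tz":0,"rx":0,"ry":0,"rz":0,"grip":1},
    {"tx":-0.004,"ty":0,"tz":0,"rx":0,"ry":0,"rz":0,"grip":1},
    {"tx":-0.003,"ty":0,"tz":0,"rx":0,"ry":0,"rz":0,"grip":1},
    {"tx":0,"ty":0,"tz":0,"rx":0,"ry":0,"rz":0,"grip":1},
  ],
)

```text
t: 3.58
tool_pos: [525.5, 87.8, 150.4]
ee_rot: [0.274, -0.123, 0.953, 0.037]
wrist_force: [-1.7, 0.7, -1.2]
width: 0.001
finger_force: 0.7
```

```bash
python3 -c "
from h import *
here()"
```

```text
t 3.58 sander [-52.2  -0.3  45. ] roterr [-0.15 -0.06  0.07] F_sander [-1.9  1.1 -0.2] w 0.001 ff 0.7 q [-0.1  -0.03 -0.7   0.37  0.19 -0.3 ]
```

Call:
apply_moves(
  steps=[
    {"tx":-0.002,"ty":0,"tz":0,"rx":0,"ry":0,"rz":0,"grip":1},
    {"tx":-0.0015,"ty":0,"tz":0,"rx":0,"ry":0,"rz":0,"grip":1},
    {"tx":0,"ty":0,"tz":0,"rx":0,"ry":0,"rz":0,"grip":1},
  ],
)

```text
t: 3.95
tool_pos: [528.3, 88.6, 152.4]
ee_rot: [0.274, -0.123, 0.953, 0.037]
wrist_force: [-1.6, -0.4, -1.0]
width: -0.001
finger_force: 0.9
```

Call:
apply_moves(
  steps=[
    {"tx":-0.0015,"ty":0,"tz":0,"rx":0,"ry":0,"rz":0,"grip":1},
    {"tx":0,"ty":0,"tz":0,"rx":0,"ry":0,"rz":0,"grip":1},
  ],
)

```text
t: 4.2
tool_pos: [529.6, 88.9, 153.2]
ee_rot: [0.274, -0.123, 0.953, 0.037]
wrist_force: [-1.9, -0.3, -1.1]
width: 0.001
finger_force: 0.9
```

```bash
python3 -c "
from h import *
here()"
```

```text
t 4.20 sander [-47.1  -0.2  45.1] roterr [-0.15 -0.07  0.07] F_sander [-2.2  0.3  0.1] w 0.001 ff 0.9 q [-0.09 -0.02 -0.68  0.38  0.19 -0.3 ]
```

Call:
apply_moves(
  steps=[
    {"tx":-0.002,"ty":0,"tz":0,"rx":0,"ry":0,"rz":0,"grip":1},
    {"tx":0,"ty":0,"tz":0,"rx":0,"ry":0,"rz":0,"grip":1},
  ],
)

```text
t: 4.45
tool_pos: [529.9, 89.1, 153.2]
ee_rot: [0.273, -0.123, 0.953, 0.037]
wrist_force: [-7.6, -3.4, -1.0]
width: 0.001
finger_force: 4.1
```

Call:
apply_moves(
  steps=[
    {"tx":-0.002,"ty":0,"tz":0,"rx":0,"ry":0,"rz":0,"grip":1},
    {"tx":0,"ty":0,"tz":0,"rx":0,"ry":0,"rz":0,"grip":1},
  ],
)

```text
t: 4.7
tool_pos: [530.2, 89.2, 153.2]
ee_rot: [0.272, -0.123, 0.954, 0.037]
wrist_force: [-14.9, -6.5, 0.7]
width: 0.001
finger_force: 7.9
```

Call:
apply_moves(
  steps=[
    {"tx":-0.002,"ty":0,"tz":0,"rx":0,"ry":0,"rz":0,"grip":1},
    {"tx":0,"ty":0,"tz":0,"rx":0,"ry":0,"rz":0,"grip":1},
  ],
)

```text
t: 4.95
tool_pos: [530.4, 89.3, 153.2]
ee_rot: [0.27, -0.122, 0.954, 0.036]
wrist_force: [-22.1, -8.6, 2.1]
width: -0.0
finger_force: 11.8
```

```bash
python3 -c "
from h import *
here()"
```

```text
t 4.95 sander [-46.3   0.   44.6] roterr [-0.11  0.44  0.2 ] F_sander [-18.8  -2.6  14.3] w -0.000 ff 11.8 q [-0.09 -0.02 -0.67  0.39  0.18 -0.3 ]
```

The lever is hard against its forward stop (24 N). Back off, rise, and open above the squeeze point.

Call:
apply_moves(
  steps=[
    {"tx":0.01,"ty":0,"tz":0,"rx":0,"ry":0,"rz":0,"grip":1},
    {"tx":0,"ty":0,"tz":-0.025,"rx":0,"ry":0,"rz":0,"grip":1},
    {"tx":0,"ty":0,"tz":-0.03,"rx":0,"ry":0,"rz":0,"grip":1},
    {"tx":-0.025,"ty":0.001,"tz":0,"rx":0,"ry":0,"rz":0,"grip":-1},
    {"tx":-0.025,"ty":0.001,"tz":0,"rx":0,"ry":0,"rz":0,"grip":-1},
    {"tx":-0.023,"ty":0,"tz":0,"rx":0,"ry":0,"rz":0,"grip":-1},
    {"tx":0,"ty":0,"tz":0,"rx":0,"ry":0,"rz":0,"grip":-1},
    {"tx":0,"ty":0,"tz":0,"rx":0,"ry":0,"rz":0,"grip":-1},
  ],
)

```text
t: 5.95
tool_pos: [556.6, 98.0, 235.8]
ee_rot: [0.274, -0.123, 0.953, 0.037]
wrist_force: [0.3, -0.5, -0.0]
width: 1.001
finger_force: 0.0
```

Run:
```python
from h import *
plan((22,2,-24),5)
a=get_image("side")[95:245,170:370,::-1];b=get_image("top")[150:270,180:340,::-1]
cv2.imwrite("pics/f2.png",np.hstack([cv2.resize(a,(800,600),interpolation=3)[:,:440],np.vstack([cv2.resize(b,(360,270)),np.zeros((330,360,3),np.uint8)])]))
# expected lever (forward) pixels in side view
```

```text
t 5.95 sander [ 20.8   1.7 100. ] roterr [-0.17 -0.03  0.07] F_sander [ 0.1 -0.5 -0.1] w 1.001 ff 0.0 q [-0.07 -0.05 -0.47  0.61  0.17 -0.28]
turn/row deg [ 0.03  0.01 -0.01]
0 [-0.0002 -0.      0.0248]
1 [-0.0002 -0.      0.0248]
2 [-0.0002  0.      0.0248]
3 [-0.0002  0.      0.0248]
4 [-0.0002  0.      0.0248]
```

View pics/f2.png

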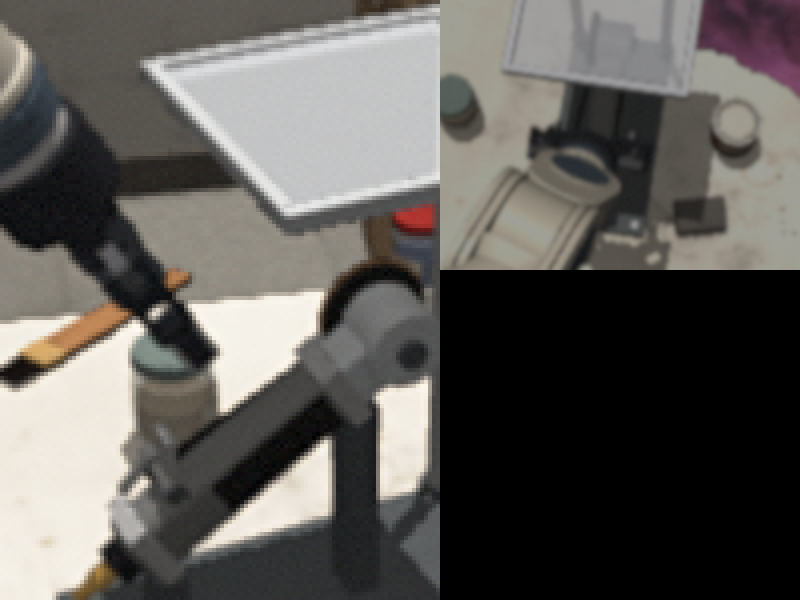

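The lever tab at (150,455) now leans forward. The open fingers at (190,340) are above the body, and the wrist is clear of the shield edge (285,222). Descend.

Call:
apply_moves(
  steps=[
    {"tx":0,"ty":0,"tz":0.025,"rx":0,"ry":0,"rz":0,"grip":-1},
    {"tx":-0.001,"ty":0,"tz":0.025,"rx":0,"ry":0,"rz":0,"grip":-1},
    {"tx":0,"ty":0,"tz":0.025,"rx":0,"ry":0,"rz":0,"grip":-1},
    {"tx":0,"ty":0,"tz":0.025,"rx":0,"ry":0,"rz":0,"grip":-1},
    {"tx":0,"ty":0,"tz":0,"rx":0,"ry":0,"rz":0,"grip":-1},
  ],
)

```text
t: 6.68
tool_pos: [608.4, 112.0, 150.2]
ee_rot: [0.273, -0.123, 0.953, 0.037]
wrist_force: [0.0, -0.2, 0.0]
width: 1.002
finger_force: 0.0
```

Call:
apply_moves(
  steps=[
    {"tx":-0.001,"ty":0,"tz":0.012,"rx":0,"ry":0,"rz":0,"grip":-1},
    {"tx":0,"ty":0,"tz":0.011,"rx":0,"ry":0,"rz":0,"grip":-1},
    {"tx":0,"ty":0,"tz":0,"rx":0,"ry":0,"rz":0,"grip":-1},
  ],
)

```text
t: 7.05
tool_pos: [621.9, 115.5, 132.6]
ee_rot: [0.274, -0.123, 0.953, 0.037]
wrist_force: [0.3, 0.4, 0.0]
width: 1.001
finger_force: 0.0
```

Run:
```python
from h import *
here()
```

```text
t 7.05 sander [ 23.3   2.  -23.3] roterr [-0.17 -0.    0.08] F_sander [ 0.3  0.3 -0.2] w 1.001 ff 0.0 q [-0.02  0.16 -0.54  0.33  0.15 -0.23]
```

Call:
apply_moves(
  steps=[
    {"tx":0,"ty":0,"tz":0,"rx":0,"ry":0,"rz":0,"grip":-0.4},
    {"tx":0,"ty":0,"tz":0,"rx":0,"ry":0,"rz":0,"grip":-0.4},
    {"tx":0,"ty":0,"tz":0,"rx":0,"ry":0,"rz":0,"grip":1},
    {"tx":0,"ty":0,"tz":0,"rx":0,"ry":0,"rz":0,"grip":1},
    {"tx":0,"ty":0,"tz":0,"rx":0,"ry":0,"rz":0,"grip":1},
  ],
  squeeze=45,
)

```text
t: 7.68
tool_pos: [621.1, 117.3, 134.2]
ee_rot: [0.275, -0.124, 0.953, 0.039]
wrist_force: [-10.3, 7.4, 7.1]
width: 0.526
finger_force: 45.5
```

Run:
```python
from h import *
here()
```

```text
t 7.67 sander [ 23.8   3.9 -21.8] roterr [-0.37 -0.11  0.02] F_sander [-3.   9.7 10.3] w 0.526 ff 45.5 q [-0.02  0.16 -0.54  0.33  0.15 -0.23]
```

The opening of about 45 mm at 45 N means the paddle is fully in. Hold, then release.

Call:
apply_moves(
  steps=[
    {"tx":0,"ty":0,"tz":0,"rx":0,"ry":0,"rz":0,"grip":1},
    {"tx":0,"ty":0,"tz":0,"rx":0,"ry":0,"rz":0,"grip":1},
    {"tx":0,"ty":0,"tz":0,"rx":0,"ry":0,"rz":0,"grip":1},
    {"tx":0,"ty":0,"tz":0,"rx":0,"ry":0,"rz":0,"grip":1},
    {"tx":0,"ty":0,"tz":0,"rx":0,"ry":0,"rz":0,"grip":1},
    {"tx":0,"ty":0,"tz":0,"rx":0,"ry":0,"rz":0,"grip":1},
    {"tx":0,"ty":0,"tz":0,"rx":0,"ry":0,"rz":0,"grip":1},
    {"tx":0,"ty":0,"tz":0,"rx":0,"ry":0,"rz":0,"grip":1},
    {"tx":0,"ty":0,"tz":0,"rx":0,"ry":0,"rz":0,"grip":1},
    {"tx":0,"ty":0,"tz":0,"rx":0,"ry":0,"rz":0,"grip":1},
  ],
)

```text
t: 8.93
tool_pos: [621.1, 117.3, 134.2]
ee_rot: [0.275, -0.124, 0.953, 0.039]
wrist_force: [-9.0, 7.2, 8.2]
width: 0.528
finger_force: 45.6
```

Call:
apply_moves(
  steps=[
    {"tx":0,"ty":0,"tz":0,"rx":0,"ry":0,"rz":0,"grip":1},
    {"tx":0,"ty":0,"tz":0,"rx":0,"ry":0,"rz":0,"grip":-1},
    {"tx":0,"ty":0,"tz":0,"rx":0,"ry":0,"rz":0,"grip":-1},
    {"tx":0,"ty":0,"tz":0,"rx":0,"ry":0,"rz":0,"grip":-1},
    {"tx":0,"ty":0,"tz":0,"rx":0,"ry":0,"rz":0,"grip":-1},
  ],
)

```text
t: 9.55
tool_pos: [622.0, 115.3, 133.4]
ee_rot: [0.274, -0.123, 0.953, 0.037]
wrist_force: [-0.5, 0.6, 0.3]
width: 0.998
finger_force: 0.0
```

Run:
```python
from h import *
here()
```

```text
t 9.55 sander [ 23.8   1.7 -22.7] roterr [-0.13 -0.07  0.09] F_sander [-0.2  0.8  0.4] w 0.998 ff 0.0 q [-0.02  0.16 -0.54  0.33  0.15 -0.23]
```

Held and released cleanly. Rise, close, and come down in front of the lever.

Call:
apply_moves(
  steps=[
    {"tx":0,"ty":0,"tz":-0.03,"rx":0,"ry":0,"rz":0,"grip":-1},
    {"tx":0,"ty":0,"tz":-0.03,"rx":0,"ry":0,"rz":0,"grip":-1},
    {"tx":0,"ty":0,"tz":-0.03,"rx":0,"ry":0,"rz":0,"grip":-1},
    {"tx":0,"ty":0,"tz":-0.03,"rx":0,"ry":0,"rz":0,"grip":-1},
    {"tx":0.024,"ty":-0.001,"tz":0,"rx":0,"ry":0,"rz":0,"grip":1},
    {"tx":0,"ty":-0.001,"tz":0,"rx":0,"ry":0,"rz":0,"grip":1},
    {"tx":0,"ty":0,"tz":0,"rx":0,"ry":0,"rz":0,"grip":1},
    {"tx":0,"ty":0,"tz":0,"rx":0,"ry":0,"rz":0,"grip":1},
    {"tx":0,"ty":0,"tz":0.026,"rx":0,"ry":0,"rz":0,"grip":1},
    {"tx":0,"ty":0,"tz":0.026,"rx":0,"ry":0,"rz":0,"grip":1},
  ],
)

```text
t: 10.8
tool_pos: [568.9, 99.2, 177.8]
ee_rot: [0.275, -0.123, 0.953, 0.037]
wrist_force: [0.7, 0.3, -0.1]
width: -0.001
finger_force: 0.0
```

Call:
apply_moves(
  steps=[
    {"tx":0,"ty":0,"tz":0,"rx":0,"ry":0,"rz":0,"grip":1},
    {"tx":0.007,"ty":0,"tz":0,"rx":0,"ry":0,"rz":0,"grip":1},
    {"tx":0.007,"ty":0,"tz":0,"rx":0,"ry":0,"rz":0,"grip":1},
    {"tx":0.006,"ty":0,"tz":0,"rx":0,"ry":0,"rz":0,"grip":1},
  ],
)

```text
t: 11.3
tool_pos: [552.2, 94.6, 169.3]
ee_rot: [0.276, -0.123, 0.952, 0.037]
wrist_force: [2.0, 0.8, 5.0]
width: 0.0
finger_force: 2.3
```

Run:
```python
from h import *
here()
```

```text
t 11.30 sander [-18.8  -0.5  46.4] roterr [-0.11 -0.3   0.04] F_sander [4.4 0.2 3.1] w 0.000 ff 2.3 q [-0.08  0.   -0.62  0.41  0.18 -0.28]
```

Call:
apply_moves(
  steps=[
    {"tx":0.006,"ty":0,"tz":0,"rx":0,"ry":0,"rz":0,"grip":1},
    {"tx":0.006,"ty":0,"tz":0,"rx":0,"ry":0,"rz":0,"grip":1},
    {"tx":0.006,"ty":0,"tz":0,"rx":0,"ry":0,"rz":0,"grip":1},
    {"tx":0.005,"ty":0,"tz":0,"rx":0,"ry":0,"rz":0,"grip":1},
    {"tx":0.003,"ty":0,"tz":0,"rx":0,"ry":0,"rz":0,"grip":1},
    {"tx":0,"ty":0,"tz":0,"rx":0,"ry":0,"rz":0,"grip":1},
  ],
)

```text
t: 12.05
tool_pos: [529.8, 89.0, 153.1]
ee_rot: [0.274, -0.123, 0.953, 0.037]
wrist_force: [0.6, 0.6, 0.5]
width: -0.001
finger_force: 0.3
```

Call:
apply_moves(
  steps=[
    {"tx":0.002,"ty":0,"tz":0,"rx":0,"ry":0,"rz":0,"grip":1},
    {"tx":0,"ty":0,"tz":0,"rx":0,"ry":0,"rz":0,"grip":1},
  ],
)

```text
t: 12.3
tool_pos: [528.5, 88.7, 152.4]
ee_rot: [0.274, -0.123, 0.953, 0.037]
wrist_force: [1.6, 0.4, 0.8]
width: -0.001
finger_force: 0.7
```

Run:
```python
from h import *
here()
```

```text
t 12.30 sander [-48.5  -0.2  45. ] roterr [-0.16 -0.05  0.08] F_sander [ 1.8 -0.1 -0.2] w -0.001 ff 0.7 q [-0.1  -0.02 -0.69  0.37  0.19 -0.3 ]
```

Call:
apply_moves(
  steps=[
    {"tx":0.003,"ty":0,"tz":0,"rx":0,"ry":0,"rz":0,"grip":1},
    {"tx":0,"ty":0,"tz":0,"rx":0,"ry":0,"rz":0,"grip":1},
  ],
)

```text
t: 12.55
tool_pos: [527.3, 88.2, 152.1]
ee_rot: [0.276, -0.124, 0.952, 0.037]
wrist_force: [5.0, 2.2, 2.7]
width: -0.001
finger_force: 2.6
```

Call:
apply_moves(
  steps=[
    {"tx":0.003,"ty":0,"tz":0,"rx":0,"ry":0,"rz":0,"grip":1},
    {"tx":0,"ty":0,"tz":0,"rx":0,"ry":0,"rz":0,"grip":1},
  ],
)

```text
t: 12.8
tool_pos: [526.5, 87.7, 152.2]
ee_rot: [0.278, -0.124, 0.952, 0.037]
wrist_force: [10.8, 4.0, 7.3]
width: 0.001
finger_force: 5.1
```

Call:
apply_moves(
  steps=[
    {"tx":0.002,"ty":0,"tz":0,"rx":0,"ry":0,"rz":0,"grip":1},
    {"tx":0,"ty":0,"tz":0,"rx":0,"ry":0,"rz":0,"grip":1},
  ],
)

```text
t: 13.05
tool_pos: [526.0, 87.5, 152.3]
ee_rot: [0.279, -0.124, 0.951, 0.037]
wrist_force: [12.7, 5.9, 8.1]
width: -0.002
finger_force: 6.8
```

Run:
```python
from h import *
here()
```

```text
t 13.05 sander [-50.8  -0.7  46.4] roterr [-0.13 -0.64 -0.06] F_sander [16.   2.5 -0.5] w -0.002 ff 6.8 q [-0.1  -0.03 -0.7   0.36  0.19 -0.31]
```

Call:
apply_moves(
  steps=[
    {"tx":0.002,"ty":0,"tz":0,"rx":0,"ry":0,"rz":0,"grip":1},
    {"tx":0,"ty":0,"tz":0,"rx":0,"ry":0,"rz":0,"grip":1},
    {"tx":-0.012,"ty":0,"tz":0,"rx":0,"ry":0,"rz":0,"grip":1},
    {"tx":0,"ty":0,"tz":-0.03,"rx":0,"ry":0,"rz":0,"grip":1},
    {"tx":0,"ty":0,"tz":-0.03,"rx":0,"ry":0,"rz":0,"grip":1},
    {"tx":0.03,"ty":0,"tz":0,"rx":0,"ry":0,"rz":0,"grip":1},
    {"tx":0.03,"ty":0,"tz":0,"rx":0,"ry":0,"rz":0,"grip":1},
    {"tx":0,"ty":0,"tz":0,"rx":0,"ry":0,"rz":0,"grip":1},
  ],
)

```text
t: 14.05
tool_pos: [447.7, 67.9, 170.5]
ee_rot: [0.272, -0.123, 0.954, 0.037]
wrist_force: [1.3, -0.4, -0.3]
width: -0.001
finger_force: 0.0
```

Run:
```python
from h import *
here()
a=get_image("side")[110:260,130:330,::-1];a0=cv2.imread("pics/side0.png")[110:260,130:330]
r=lambda a:cv2.resize(a[45:145,50:150],(400,400),interpolation=3)
cv2.imwrite("pics/f3.png",np.hstack([r(a0),r(a)]))
```

```text
t 14.05 sander [-109.6    0.4  104.7] roterr [-0.2   0.17  0.17] F_sander [ 0.9 -0.7 -0.9] w -0.001 ff 0.0 q [-0.19 -0.2  -0.77  0.49  0.24 -0.39]
```

View pics/f3.png

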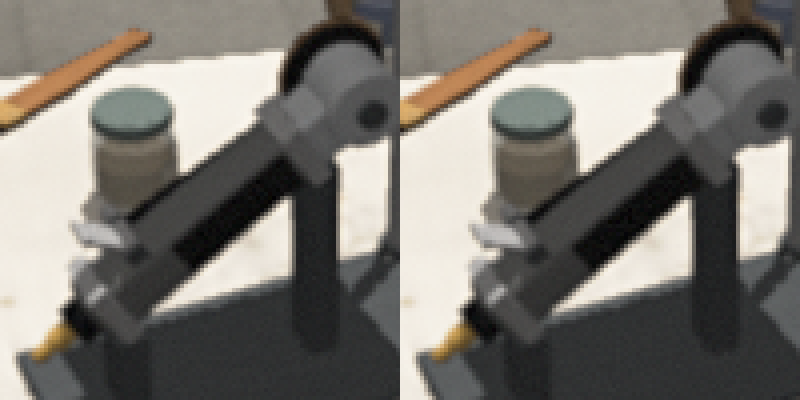

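The before (left) and after (right) views match: the lever tab is back at (100,235) and (500,235), and nothing else has moved. Handing in.

```bash
python3 -c "
from plant import *
print(hand_in())"
```

```text
the job is handed in; nothing more can be done
None
```

The job is handed in after about 14 s: lever flipped fully forward, paddle squeezed home (about 45 mm opening at 45 N) for roughly 1.5 s and released, then lever flipped fully back, which the last side picture confirms, with the robot clear of everything.

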